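# Dock the probe rail: fork on the post, swing it in past the spring catch

### The job

Dock the loose probe rail on its plate: with the rail still askew, slide its forked end fully home on the fixed steel post, then swing the rail round that post, flat on the plate and kept home on it, until the spring catch snaps shut behind its free end and the rail is pressed up snugly against the stop screw. Feel your way in and do not ram the post or the end stop; the screw's setting is not measured. Then let go, leaving the rail docked and everything else where it lies.

Things in the scene. Friction and masses are not known exactly. Their poses are not given: they have to be found in the camera images.
- rail_mid (a point): Centre of the loose dark grey probe rail, half-way up: 32 mm wide (y), 25 high, 0.45 to 0.75 kg, flat on the plate. x runs along it towards the square free end, at +115 mm. Fork at the -x end: slot 16 mm wide, bottom at -93, mouth flared to about 22, prongs end at -122. Top clear from -90 to +45; a white saddle as wide as the rail stands on it at +47 to +85, 22 mm high. Friction varies.
- rail_fork (a point): Point on the rail's underside, 100 mm from rail_mid towards the fork: it lies on the post's axis when the fork is fully home (slot bottom against the post). Axes as rail_mid.
- rail_tip (a point): Point on the rail's underside, on its centre line, 100 mm from rail_mid towards the free end (200 mm from rail_fork): it stands opposite the stop screw when docked. Axes as rail_mid.
- dock: Fixed docking plate, aluminium with dark holes, 12 mm thick, x -55 to +295 and y -270 to +125 mm. Origin on the table right under the post's axis. x: from post to mid end stop; +y: the way the rail swings in. The rail starts askew on the -y side, turned 0.85 to 1.05 rad about -z from x, fork 25 to 60 mm short of home and up to 35 mm to one side.
- post: Fixed steel pivot post, 14 mm in diameter, 32 mm high. Origin on its axis at the plate's top face. It is the pivot for the fork. The rail can roll out along the post by a few mm as it swings, so it has to be kept pressed home. More than 18 N from the rail would bend it.
- endstop: Fixed dark curved guide, centred on the post, at the far end. Origin on the plate's top at dock x 247, y 0; axes as the dock's. On it a curved aluminium slide with stop screw and catch has been locked by the physicist anywhere within 0.1 rad either way (about the post): NOT measured, to be found by feel. Nothing on it is over 35 mm high. More than 12 N from the rail spoils the setting.
- stop_mean (a point): Where the stop screw's tip is with the slide in mid-range (a fixed point; the true tip is up to 0.1 rad off about the post, 20 mm, unmeasured). The screw is 10 mm thick, 14 mm above the plate, in mid-range at dock x 200, y 16, pointing to -y. The rail is docked when its +y side meets the tip: then within 0.12 rad of dock x. 4 to 8 N there is snug.
- catch_mean (a point): Where the catch's nose is with the slide in mid-range (the true nose is off by the same unmeasured angle as the stop). A sprung steel arm, 12 mm high, red tab, mid-range pivot at dock x 216, y -88, nose x 209 to 216, y -19. The rail's free end rubs on it from 0.25 rad short of the stop; it snaps shut behind the rail's -y side 2 to 3 mm before the stop.
- catch (a joint): Spring catch angle in rad: 0 shut, grows to about 0.1 as the rail's end pushes it outward, back to 0 when the rail has passed. Pushing the rail past it takes about 2 to 8 N near the free end, less once it has snapped.
- hex_key: Loose hex key (bystander), 6 mm thick, 95 mm long, lying on the plate on the +y side of the rail's line, about 55 mm from it. Origin under the middle of its long leg.
- meter: Loose black hand multimeter (bystander), 85 x 165 x 34 mm, to the left of the plate. Origin under its middle.
- vial_rack: Loose white vial rack (bystander), 60 x 130 x 35 mm with capped vials to 60 mm, left. Origin under its middle.
- driver: Loose red screwdriver (bystander), 6 to 30 mm thick, right of the plate. Origin under its middle.
- flange_stub: Loose steel tube stub (bystander), 40 mm across, 60 mm high, right. Origin under its middle.
- tape: Loose roll of white tape (bystander), 90 mm across, 19 mm high, right. Origin under its middle.
Not all that is in view belongs to the job. There is more than one size of the part that bears rail_mid; the job needs the largest.

How it is judged (in metres and radians):
On the way, in this order (a step that is already met when the one before it is completed fails the run):
1. the fork is fully home on the post (within 4 mm), flat on the plate, with the rail still more than 0.35 rad out of line (horizontal distance between rail_fork and post below 0.004 m and z of rail_fork in the frame of dock below 0.015 m and angle between the x axis of dock and the x axis of rail_mid, either way round above 0.35 rad), for 0.2 s.
2. the rail, fork still home, is past the catch, the catch has snapped shut and the rail is pressed on the stop with more than 1 N (horizontal distance between rail_fork and post below 0.004 m and z of each of rail_fork, rail_tip in the frame of dock below 0.015 m and y of rail_tip in the frame of dock between -0.024 and 0.023 m and value of joint catch below 0.015 rad and contact force between rail and endstop above 1 N), for 0.1 s.
At the end, for the whole second after the job is handed in: The rail lies flat on the plate and at rest, its fork home on the post (within 4 mm), its free end held between the stop screw and the shut catch (catch under 0.015 rad; rail_tip between 24 mm short of and 23 mm past the dock's x line, which covers every setting of the slide) (horizontal distance between rail_fork and post below 0.004 m and z of each of rail_fork, rail_tip in the frame of dock below 0.015 m and y of rail_tip in the frame of dock between -0.024 and 0.023 m and value of joint catch below 0.015 rad and angle between rail_mid's own z axis and vertical below 0.03 rad and linear speed of rail below 0.01 m/s); the robot touches nothing.
It fails at once if the rail presses on the post with more than 18 N (contact force between rail and post above 18 N).
It fails at once if the rail presses on the end stop with more than 12 N (contact force between rail and endstop above 12 N).
It fails at once if the robot pushes the post or the end stop itself with more than 10 N (contact force between any of the fingers, the arm and post above 10 N or contact force between any of the fingers, the arm and endstop above 10 N).
It fails at once if a bystander (hex key, meter, rack, screwdriver, stub, tape) is shifted by more than 20 mm (distance of any of hex_key, meter, vial_rack, driver, flange_stub, tape from where it was at the start of the episode above 0.02 m).
It also fails if it takes over 72 s, if anything falls off the work surface, if the arm or the gripper's body presses on something with over 40 N, if the wrist force passes 120 N, or if a joint passes its speed limit or range.

### The arm

A 6-joint arm with a two-finger parallel gripper is mounted at the origin on the work surface. World frame = base frame: x ahead of the robot, y to its left, z up, the work surface at z = 0. Lengths are in mm, angles in degrees, forces in N, time in s.
With the tool pointing down it reaches from about 300 to 850 mm from the base axis. Payload 4.2 kg.
Tool frame: the origin (TCP) lies at the very end of the fingers, on their centre line; the grasp point (between the pads) lies 19 mm behind it; z points along the fingers, y is the direction in which the jaws open and shut (so a half turn about z gives the same grasp; the last joint's range is limited). The gripper opens to 91 mm and grips with 3 to 60 N. Pads are 32 mm wide; open, the fingers measure 118 mm over their backs; the gripper's body (76 mm by 178 mm) begins 60 mm behind the grasp point.
Start: joints at [-67.552, 18.312, 89.639, -0, 72.044, -1.146], TCP at [230.154, -526.946, 213.976] pointing down, gripper open.
Joint ranges: [-177.97, 177.97], [-48.28, 115.42], [12.27, 149.76], [-77.06, 257.06], [2.81, 150.46], [-146.56, 146.56]. Speed limits (degrees/s): [147.25, 147.25, 180, 180, 180, 180].

### API

Orientations are given as [roll, pitch, yaw] about the fixed x, y, z axes, in that order (R = Rz(yaw) Ry(pitch) Rx(roll)).
In Python, from workcell import env gives the robot as it stands. The module is installed in compiled form; this text tells all that it offers.
- The arm moves only by the tool arm_command, never from a script. Its argument "targets" is a list of rows, each a list of 5 numbers: the closure, from 0 (fully open) to 1 (shut), then the shift along the tool's x, y, z each as a share of 50 cm, from -1 to 1, then the turn about the tool's z as a share of pi/4 rad, from -1 to 1. A call has 1 to 8 rows; each row is the pose to reach, as a shift and turn from the pose measured when the call began, along the tool's axes at that moment; what a row does not reach only later rows make up. A row lasts 1/12 s, in which the tool goes at most 41.7 mm and 7.16 degrees, less where a joint would pass 70% of its speed; a pose out of reach is approached as far as the arm can. A call with a number of a shift or a turn outside -1 to 1 is refused whole. A call with a gripper value outside its range is refused whole. The fingers move at their own pace and stop on an object; "squeeze" is the grip in N (left out, the last holds). Time passes only in rows, so rows that repeat a pose let the fingers close. It gives the time, the measured TCP pose, the force and the opening at its end, in the units of the state.
- env.state(): the state, without advancing time (a new reading comes with each control period).
- env.grab_frame(name): name is "scene" or "top" or "wrist"; returns the picture (480x640x3 uint8, red, green, blue); there is no depth.
- env.camera_params(name): a dict with "camera_matrix" (3x3 intrinsics, pixels), "dist_coeffs" ([k1, k2, p1, p2, k3] as OpenCV has them; the pictures are not rectified), "R" (3x3) and "t" (3): a world point X has camera coordinates R X + t; the wrist camera has in their place "hand_eye" (4x4, takes a point from camera to tool coordinates, whose origin is the TCP and whose axes are the flange's). Camera axes: x right, y down, z forward; pixel columns grow to the right and rows downward; lengths in mm; the calibration is good to about 2 mm. A picture is of the moment at which its call begins: read the wrist's pose just before it. camera_params takes no time and is no camera call.
- env.job_done(): hands the job in, once; it reports no verdict.
The state is a dict: "time_s": time; "qpos": joint angles; "qvel": joint speeds; "effort": joint torques, N m; "ee_pos": TCP position; "ee_rot": TCP orientation; "force": force on the tool from outside, world axes, zero at the start; "torque": the same for the moment, N m; "gripper_width": finger opening in mm.
Only numpy, scipy, OpenCV 4.12 (cv2) and the standard library are available. Lean on these libraries where they do the work, as an engineer would, in place of code of your own. Each camera call takes 0.05 s, during which the arm holds its last target.

## Working session

There is one attempt and no reset: what is moved stays moved. The work goes in short steps, Python scripts to look and compute and a tool call to move; the robot and the scene stay as the last step left them, time stands still between calls to the robot, and variables do not carry over. Pictures are saved under pics/ and viewed, and the job is handed in when it is done.

Besides the shell and the picture viewer there is one more tool, called after "Request:" by a JSON object that holds its "api" and its "payload". arm_command: Moves the arm, as the interface text tells. Shift numbers are shares of 50 cm and turn numbers shares of pi/4 rad, none past 1 either way. Its arguments: {"type":"object","properties":{"targets":{"type":"array"},"squeeze":{"type":"number"}},"required":["targets"]}

```bash
mkdir -p pics; ls
python3 - <<'E'
from workcell import env
import cv2
print(env.state())
for n in ("scene","top","wrist"):
    p=env.camera_params(n); print(n,{k:(v.tolist() if hasattr(v,'tolist') else v) for k,v in p.items()})
    im=env.grab_frame(n); cv2.imwrite(f"pics/{n}0.png",im[:,:,::-1])
E
```

```text
pics
{'time_s': 0.0, 'qpos': array([-6.75532290e+01,  1.83512975e+01,  8.97072925e+01, -1.09553925e-03,
        7.20434855e+01, -1.14532683e+00]), 'qvel': array([ 0.03161782,  0.02617905, -0.03669888, -0.01714976, -0.03622238,
        0.16289977]), 'effort': array([-2.53578459e-03, -4.12461805e+01, -2.31978071e+01,  7.25922128e-02,
        4.58117772e-02, -1.54101836e-04]), 'ee_pos': array([ 229.93283978, -526.46637511,  213.11772148]), 'ee_rot': array([-1.79897924e+02, -9.98958098e-04,  2.35924356e+01]), 'force': array([0.48763018, 0.74211319, 0.25426477]), 'torque': array([-0.00585253, -0.03978518,  0.00259607]), 'gripper_width': 91.31990096016118}
scene {'camera_matrix': [[537.8253544492096, 0.0, 308.3618778940706], [0.0, 537.8253544492096, 241.38710549412275], [0.0, 0.0, 1.0]], 'dist_coeffs': [0.018061768244203066, 0.0, 0.0, 0.0, 0.0], 'R': [[0.11243208042074267, 0.9935105054841288, -0.01720182504661897], [0.5378754255734889, -0.07540723483941278, -0.8396450294606713], [-0.8354932997076648, 0.08515059850960818, -0.5428630782407786]], 't': [4.332850417790301, -226.71512450206473, 
[... 273 characters left out ...]
778046941], [-0.9936770664562906, 0.012130356482051928, -0.11161873521250182], [0.11172777332733626, 0.008715165473172207, -0.9937006342747753]], 't': [-73.9226467714851, 475.358918768357, 1431.126647320138]}
wrist {'camera_matrix': [[389.3777534266483, 0.0, 319.7225275401606], [0.0, 389.3777534266483, 243.66760605961863], [0.0, 0.0, 1.0]], 'dist_coeffs': [0.012387370131307885, 0.0, 0.0, 0.0, 0.0], 'hand_eye': [[-0.0006199183138164203, -0.9681914422640971, -0.2502098056189045, 70.15063405396066], [0.9999992792386492, -0.0003429301491961467, -0.0011506177007941057, 0.7851407366332719], [0.0010282137252552149, -0.25021033856633207, 0.9681909570178061, -170.389509098663], [0.0, 0.0, 0.0, 1.0]]}
```

View pics/top0.png

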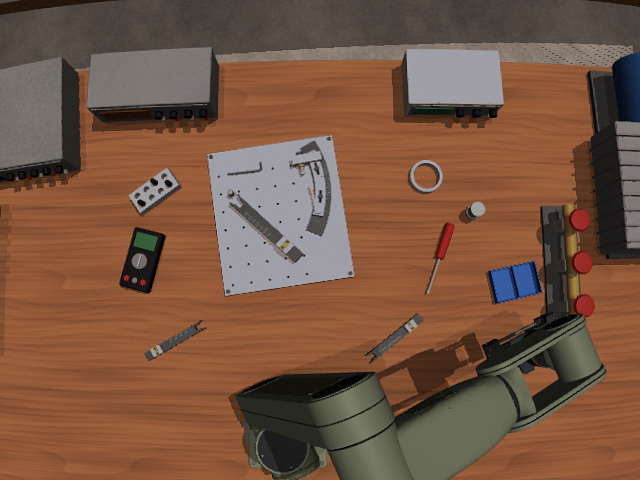

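View pics/scene0.png

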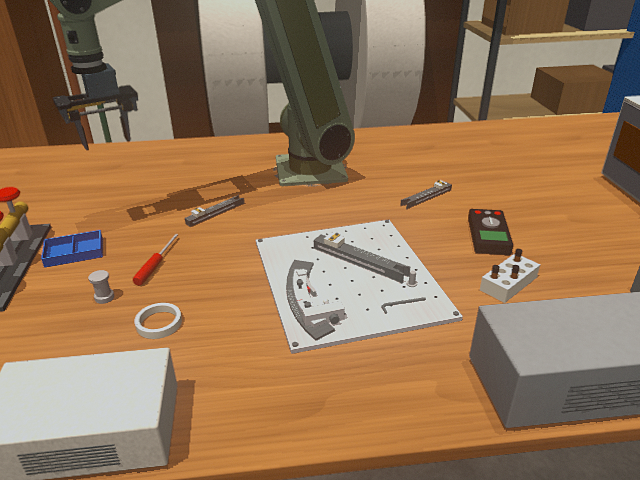

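View pics/wrist0.png

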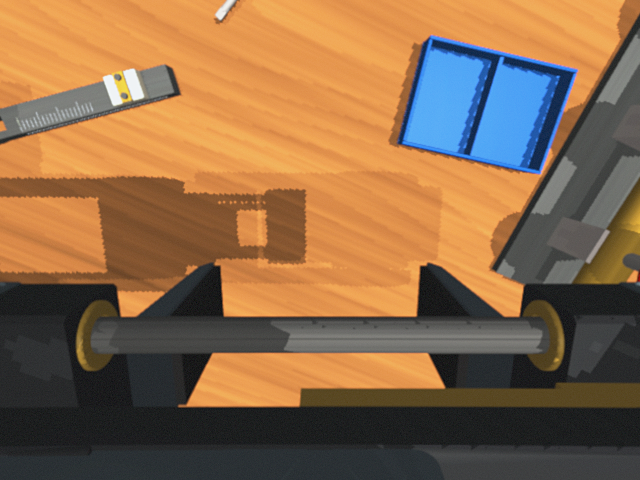

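Candidates for the rail are the large one on the plate at top (265,228) and two smaller ones on the table at (176,340) and (394,337). The description and size point to the one on the plate, so I'll check it in a crop.

```bash
cat > h.py <<'E'
import numpy as np, cv2
from workcell import env
def ray(n,uv,pose=None):
    p=env.camera_params(n); K=np.array(p["camera_matrix"]);d=np.array(p["dist_coeffs"])
    q=cv2.undistortPoints(np.array(uv,float).reshape(-1,1,2),K,d).reshape(-1,2)
    v=np.c_[q,np.ones(len(q))]
    if n=="wrist":
        from scipy.spatial.transform import Rotation as R
        T=np.eye(4);T[:3,:3]=R.from_euler('xyz',pose[1],degrees=True).as_matrix();T[:3,3]=pose[0]
        M=T@np.array(p["hand_eye"]); return M[:3,3],v@M[:3,:3].T
    Rm=np.array(p["R"]);t=np.array(p["t"])
    return -Rm.T@t, v@Rm
def plane(n,uv,z,pose=None):
    o,v=ray(n,uv,pose); s=(z-o[2])/v[:,2]; return o+v*s[:,None]
def proj(n,X,pose=None):
    p=env.camera_params(n); K=np.array(p["camera_matrix"]);d=np.array(p["dist_coeffs"])
    X=np.array(X,float).reshape(-1,3)
    if n=="wrist":
        from scipy.spatial.transform import Rotation as R
        T=np.eye(4);T[:3,:3]=R.from_euler('xyz',pose[1],degrees=True).as_matrix();T[:3,3]=pose[0]
        M=np.linalg.inv(T@np.array(p["hand_eye"]));Rm=M[:3,:3];t=M[:3,3]
    else: Rm=np.array(p["R"]);t=np.array(p["t"])
    return cv2.projectPoints(X,cv2.Rodrigues(Rm)[0],t,K,d)[0].reshape(-1,2)
E
python3 - <<'E'
import cv2,numpy as np
im=cv2.imread("pics/top0.png"); c=im[125:305,195:365]; cv2.imwrite("pics/crop0.png",cv2.resize(c,None,fx=3.3,fy=3.3,interpolation=cv2.INTER_CUBIC))
from h import *
c=plane("top",[(211,157),(329,140),(351,274),(227,292)],12)
print(c.round(1)); 
for i in range(4): print(np.linalg.norm(c[i]-c[(i+1)%4]).round(1))
E
```

```text
[[ 733.4  204.5   12. ]
 [ 775.7 -121.4   12. ]
 [ 406.5 -174.5   12. ]
 [ 362.   156.3   12. ]]
328.7
373.0
333.8
374.5
```

View pics/crop0.png

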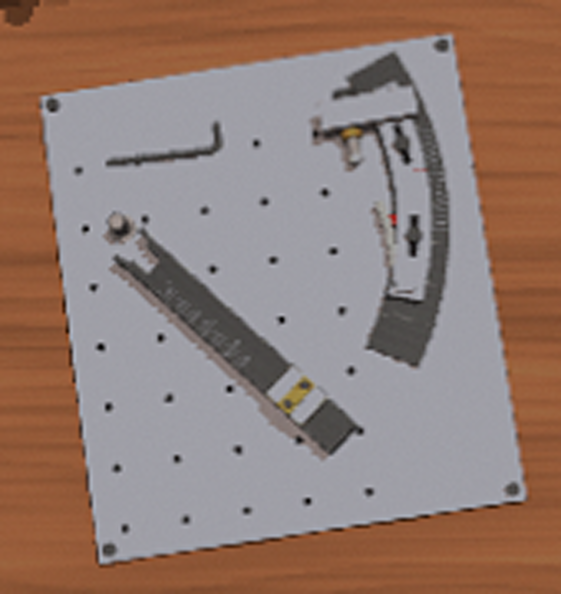

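The crop shows the large rail: fork at the upper left beside the post, white and yellow saddle near the free end. Next I'll measure the plate corners, post and rail.

Run:
```python
import cv2,numpy as np
from h import *
im=cv2.imread("pics/top0.png"); hsv=cv2.cvtColor(im,cv2.COLOR_BGR2HSV)
S=im.astype(int)
# plate: low saturation grey
m=((hsv[:,:,1]<40)&(hsv[:,:,2]>140)).astype(np.uint8); m[:125]=0;m[305:]=0;m[:,:195]=0;m[:,365:]=0
m=cv2.morphologyEx(m,cv2.MORPH_CLOSE,np.ones((15,15)))
cs,_=cv2.findContours(m,0,2); c=max(cs,key=cv2.contourArea)
r=cv2.minAreaRect(c);print("rect",r)
ap=cv2.approxPolyDP(cv2.convexHull(c),5,True).reshape(-1,2);print(ap)
P=plane("top",ap,12);print(P.round(1))
for i in range(len(P)): print(np.linalg.norm(P[i]-P[(i+1)%len(P)]).round(1))
f=3.3
cr=lambda x,y:(195+x/f-.35,125+y/f-.35)
print("post top",plane("top",[cr(117,217)],44))
print("rail far end top",plane("top",[cr(362,430),cr(325,457)],37), "fork prongs top",plane("top",[cr(143,232),cr(113,262)],37))
```

```text
rect ((278.7029113769531, 214.98312377929688), (142.86660766601562, 130.05235290527344), 81.43086242675781)
[[331 136]
 [353 276]
 [225 295]
 [208 154]]
[[ 787.1 -127.1   12. ]
 [ 401.1 -179.8   12. ]
 [ 354.1  161.7   12. ]
 [ 742.2  213.1   12. ]]
389.5
344.7
391.5
343.2
post top [[630.78884439 144.59466858  44.        ]]
rail far end top [[456.37931471 -51.6885446   37.        ]
 [435.19257888 -22.11360004  37.        ]] fork prongs top [[619.52926648 124.35116515  37.        ]
 [595.21999068 148.59977467  37.        ]]
```

Request:
{"api": "arm_command", "payload": {"targets": [[0,0.998,-0.816,0,-0.52],[0,0.998,-0.816,0,-0.52],[0,0.998,-0.816,0,-0.52],[0,0.998,-0.816,0,-0.52],[0,0.998,-0.816,0,-0.52],[0,0.998,-0.816,0,-0.52],[0,0.998,-0.816,0,-0.52],[0,0.998,-0.816,0,-0.52]]}}

```text
time_s: 0.82
ee_pos: [382.3, -228.3, 213.9]
ee_rot: [-179.9, -0.0, 47.0]
force: [1.0, -0.2, -0.2]
gripper_width: 91.1
```

Request:
{"api": "arm_command", "payload": {"targets": [[0,0.596,-0.168,0,0],[0,0.596,-0.168,0,0],[0,0.596,-0.168,0,0],[0,0.596,-0.168,0,0],[0,0.596,-0.168,0,0],[0,0.596,-0.168,0,0],[0,0.596,-0.168,0,0],[0,0.596,-0.168,0,0]]}}

```text
time_s: 1.48
ee_pos: [525.9, 51.0, 213.9]
ee_rot: [-179.9, -0.1, 47.1]
force: [0.6, 0.2, -0.3]
gripper_width: 91.5
```

Request:
{"api": "arm_command", "payload": {"targets": [[0,0.0,0.0,0,0],[0,0.0,0.0,0,0]]}}

```text
time_s: 1.65
ee_pos: [525.8, 52.0, 213.2]
ee_rot: [-179.9, -0.1, 47.3]
force: [0.4, -0.4, 0.2]
gripper_width: 91.1
```

Run:
```python
from h import *
import json
s=env.state();print(s['ee_pos'],s['ee_rot'],s['force'],s['time_s'])
im=env.grab_frame("wrist");cv2.imwrite("pics/w1.png",im[:,:,::-1])
json.dump([list(s['ee_pos']),list(s['ee_rot'])],open("pose1.json","w"))
```

```text
[525.78487578  51.98260399 213.17903173] [-1.79854319e+02 -7.03039848e-02  4.72868279e+01] [ 0.40511784 -0.35557308  0.22778395] 1.65
```

View pics/w1.png

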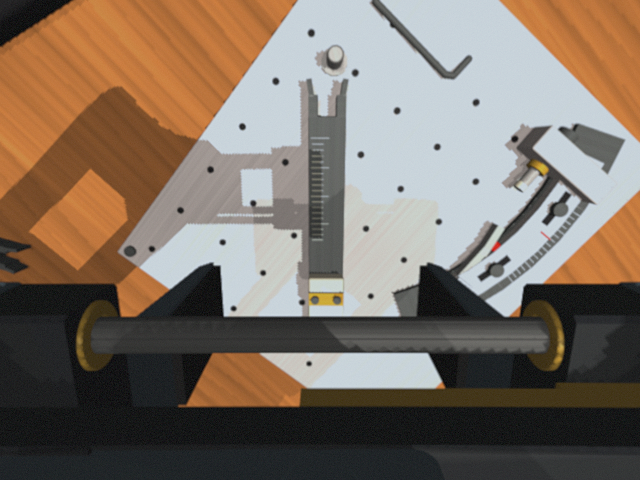

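The wrist view shows the fork at about (327,85), the post top at (336,48), the scale on the rail at (316,190), the saddle at (327,290) and the catch's red tab at (495,246). I'll zoom in to measure.

Run:
```python
import cv2
im=cv2.imread("pics/w1.png")
cv2.imwrite("pics/w1c.png",cv2.resize(im[30:150,270:400],None,fx=5,fy=5,interpolation=cv2.INTER_CUBIC)[:600])
cv2.imwrite("pics/w1d.png",cv2.resize(im[150:300,270:400],None,fx=4,fy=4,interpolation=cv2.INTER_CUBIC))
```

```text
(no output)
```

View pics/w1c.png

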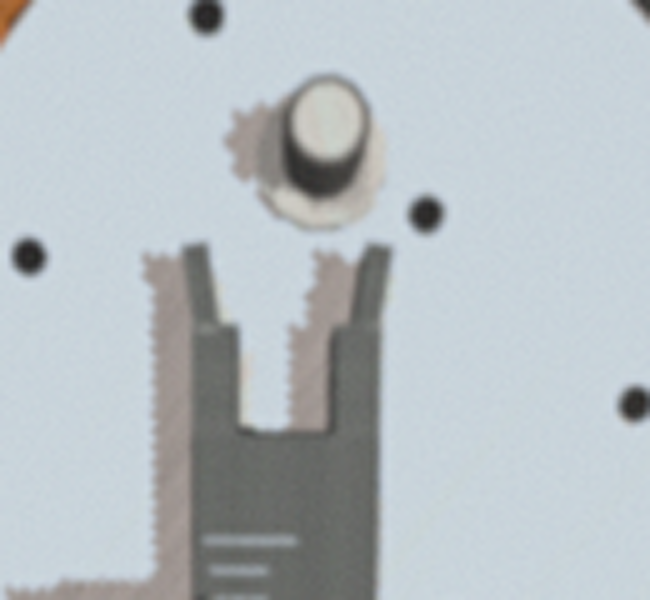

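View pics/w1d.png

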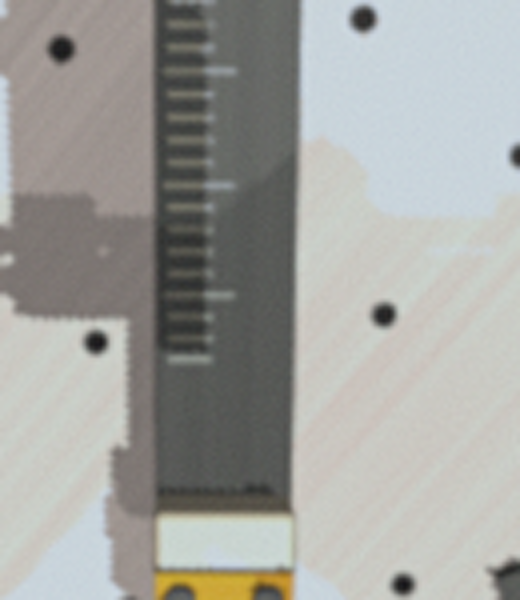

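Run:
```python
from h import *
import json
ps=json.load(open("pose1.json"))
c=lambda x,y:(270+x/5-.4,30+y/5-.4); d=lambda x,y:(270+x/4-.4,150+y/4-.4)
L=[("post",c(327,119),44),("slotL",c(240,432),37),("slotR",c(332,432),37),("edgeL",c(192,560),37),("edgeR",c(377,560),37),("edgeL2",d(156,480),37),("edgeR2",d(292,480),37),("edgeL3",d(156,200),37),("edgeR3",d(298,200),37),("sadL",d(157,513),59),("sadR",d(293,513),59),("prongL",c(197,245),37),("prongR",c(380,245),37)]
D={}
for n,uv,z in L:
    D[n]=plane("wrist",[uv],z,ps)[0]; print(n,D[n].round(1))
a=(D["edgeL"]+D["edgeR"])/2;b=(D["edgeL2"]+D["edgeR2"])/2;
print("width",np.linalg.norm(D["edgeL"]-D["edgeR"]),np.linalg.norm(D["edgeL2"]-D["edgeR2"]),np.linalg.norm(D["slotL"]-D["slotR"]))
u=(a-b)[:2];u/=np.linalg.norm(u);print("yaw u",np.degrees(np.arctan2(u[1],u[0])))
n=np.array([u[1],-u[0]])  # tool y approx
sb=((D["slotL"]+D["slotR"])/2)[:2]; mid=a[:2]+u*((sb-a[:2])@u-93); print("mid",mid, "slot centre off", (sb-a[:2])@n)
e=D["post"][:2]-(mid+100*u); print("post rel fork: along",e@u,"side(tool y)",e@n)
print("TCP rel mid along",(np.array(ps[0][:2])-mid)@u,(np.array(ps[0][:2])-mid)@n)
print("sad along",(D["sadL"][:2]-mid)@u, "prong",(D["prongL"][:2]-mid)@u)
# top cam check of post
```

```text
post [629.2 146.   44. ]
slotL [587. 121.  37.]
slotR [598.4 110.5  37. ]
edgeL [566.7 111.3  37. ]
edgeR [590.1  89.7  37. ]
edgeL2 [487.9  26.5  37. ]
edgeR2 [511.3   5.   37. ]
edgeL3 [532.8  74.4  37. ]
edgeR3 [556.1  52.9  37. ]
sadL [488.3  25.6  59. ]
sadR [510.3   5.3  59. ]
prongL [601.7 147.4  37. ]
prongR [624.  126.9  37. ]
width 31.834433660047704 31.789175880678854 15.578259756178394
yaw u 47.08521443144905
mid [529.31194855  47.7139431 ] slot centre off 0.10205730695945547
post rel fork: along 39.97918718726442 side(tool y) 6.187495506508963
TCP rel mid along 0.7246085568248071 -5.489685832939591
sad along -44.0892567985071 prong 122.33921192396492
```

Run:
```python
from h import *
import json
ps=json.load(open("pose1.json"))
mid=np.array([529.3,47.7]);a=np.radians(47.09);u=np.array([np.cos(a),np.sin(a)]);n=np.array([u[1],-u[0]])
for uv in [(395,292),(402,313),(470,262),(495,225),(497,246)]:
    for z in (12,30):
        p=plane("wrist",[uv],z,ps)[0][:2]-mid; print(uv,z,(p@u).round(1),(p@n).round(1))
# dock frame
c=np.array([[787.1,-127.1],[401.1,-179.8],[354.1,161.7],[742.2,213.1]])
x=((c[0]-c[3])+(c[1]-c[2]));print("dock x angle",np.degrees(np.arctan2(x[1],x[0])))
y=((c[0]-c[1])+(c[3]-c[2]));print("dock y angle",np.degrees(np.arctan2(y[1],y[0])))
```

```text
(395, 292) 12 -75.5 71.0
(395, 292) 30 -68.4 67.4
(402, 313) 12 -98.5 79.4
(402, 313) 30 -90.3 75.3
(470, 262) 12 -43.3 143.9
(470, 262) 30 -37.8 136.7
(495, 225) 12 -5.7 164.3
(495, 225) 30 -2.0 156.1
(497, 246) 12 -26.8 168.6
(497, 246) 30 -22.1 160.2
dock x angle -82.32224194898156
dock y angle 7.659114848062498
```

Request:
{"api": "arm_command", "payload": {"targets": [[0.2,-0.045,0.011,0.05,0.004],[0.3,-0.045,0.011,0.13,0.004],[0.3,-0.045,0.011,0.21,0.004],[0.3,-0.045,0.011,0.26,0.004],[0.3,-0.045,0.011,0.29,0.004],[0.3,-0.045,0.011,0.29,0.004]]}}

```text
time_s: 2.2
ee_pos: [510.2, 28.9, 65.2]
ee_rot: [-179.6, 0.3, 46.9]
force: [-0.9, 0.1, -0.1]
gripper_width: 64.1
```

Run:
```python
from h import *
s=env.state();print(s['ee_pos'],s['ee_rot'],s['force'],s['time_s'],s['gripper_width'])
mid=np.array([529.3,47.7]);a=np.radians(47.09);u=np.array([np.cos(a),np.sin(a)]);n=np.array([u[1],-u[0]])
p=s['ee_pos'][:2]-mid;print(p@u,p@n)
im=env.grab_frame("wrist");cv2.imwrite("pics/w2.png",im[:,:,::-1])
```

```text
[510.17041842  28.94247811  65.24413689] [-179.55468807    0.30756709   46.88852077] [-0.86517552  0.10470917 -0.0868313 ] 2.2 64.12613232693691
-26.76281166731754 -1.2399315720775999
```

View pics/w2.png

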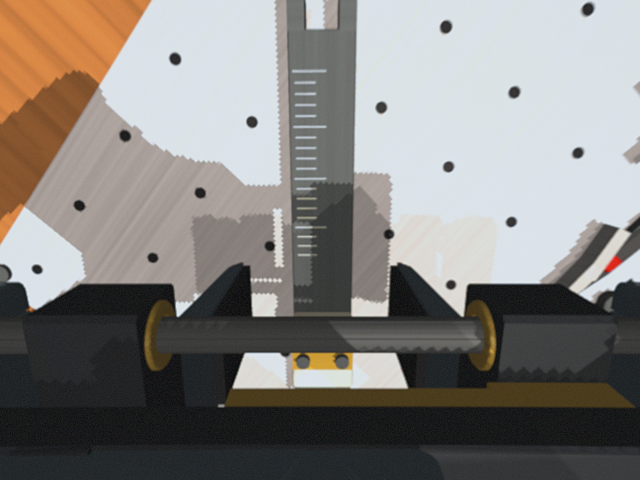

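The rail sits centred between the fingers (columns 292–355, fingers at 250 and 390). Descending now.

Request:
{"api": "arm_command", "payload": {"targets": [[0.3,0.008,0.002,0.05,0],[0.3,0.008,0.002,0.08,0],[0.3,0.008,0.002,0.096,0],[0.3,0.008,0.002,0.096,0],[0.3,0.008,0.002,0.096,0]]}}

```text
time_s: 2.67
ee_pos: [515.8, 31.1, 20.3]
ee_rot: [-179.8, 0.1, 46.9]
force: [-0.1, -0.0, 0.3]
gripper_width: 63.9
```

Request:
{"api": "arm_command", "payload": {"targets": [[0.3,0,0,0,0],[0.3,0,0,0,0]]}}

```text
time_s: 2.83
ee_pos: [517.0, 31.0, 21.8]
ee_rot: [-179.9, -0.0, 46.9]
force: [0.7, 1.1, 0.5]
gripper_width: 63.6
```

Request:
{"api": "arm_command", "payload": {"targets": [[0.3,0,-0.004,0.01,0],[0.3,0,-0.004,0.01,0],[0.5,0,-0.004,0.01,0],[0.7,0,-0.004,0.01,0],[0.75,0,-0.004,0.01,0],[0.8,0,-0.004,0.01,0],[0.85,0,-0.004,0.01,0],[0.9,0,-0.004,0.01,0]], "squeeze": 12}}

```text
time_s: 3.5
ee_pos: [515.3, 32.6, 16.8]
ee_rot: [-179.9, -0.0, 46.9]
force: [-0.7, 0.9, 0.5]
gripper_width: 31.6
```

Request:
{"api": "arm_command", "payload": {"targets": [[1,0,0,0,0],[1,0,0,0,0],[1,0,0,0,0]]}}

```text
time_s: 3.75
ee_pos: [515.3, 32.6, 16.8]
ee_rot: [-179.9, -0.0, 46.9]
force: [-0.4, 0.0, 0.1]
gripper_width: 31.8
```

Request:
{"api": "arm_command", "payload": {"targets": [[1,0,0.004,0,0],[1,0,0.008,0,0],[1,0,0.0124,0,0],[1,0,0.0124,0,0],[1,0,0.0124,0,0]]}}

```text
time_s: 4.17
ee_pos: [518.3, 29.1, 16.8]
ee_rot: [-179.7, 0.0, 46.8]
force: [-3.5, 4.1, 3.7]
gripper_width: 32.3
```

Run:
```python
from h import *
s=env.state();print(s['ee_pos'],s['ee_rot'],s['force'],s['time_s'],s['gripper_width'])
for n in("top","scene","wrist"):
    im=env.grab_frame(n);cv2.imwrite(f"pics/{n}3.png",im[:,:,::-1])
t=cv2.imread("pics/top3.png")[150:300,200:350];s=cv2.imread("pics/scene3.png")[220:330,300:460]
cv2.imwrite("pics/t3.png",cv2.resize(t,None,fx=4,fy=4,interpolation=2));cv2.imwrite("pics/s3.png",cv2.resize(s,None,fx=5,fy=5,interpolation=2))
```

```text
[518.27463954  29.05264593  16.79314446] [-1.79690245e+02  4.12443003e-02  4.68331132e+01] [-3.47103919  4.09058094  3.7218503 ] 4.1667 32.318391356388844
```

View pics/t3.png

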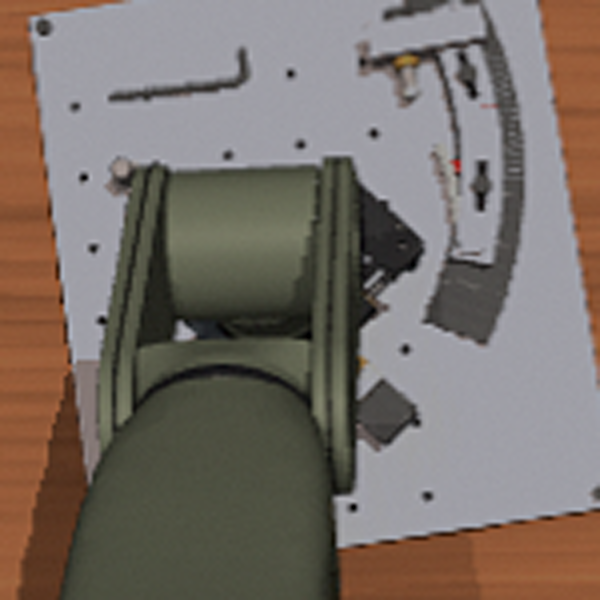

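View pics/s3.png

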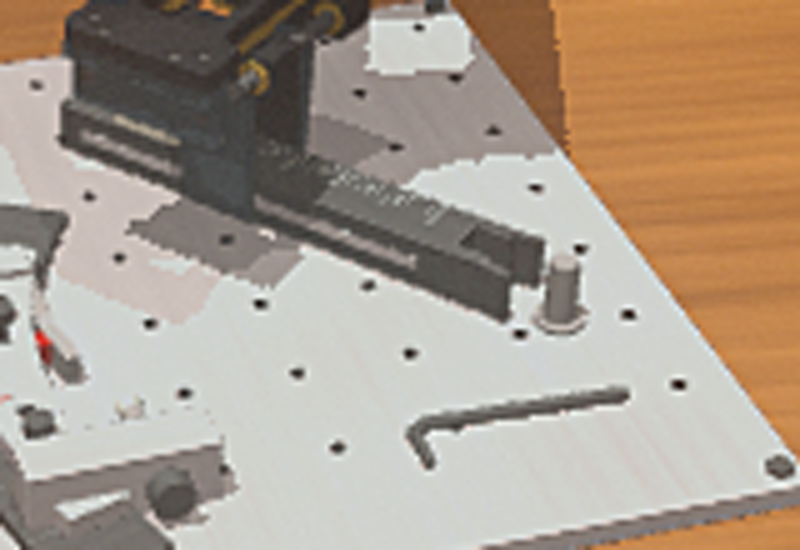

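The mouth points at the post in the scene crop (post at (560,290), mouth at (525,280)). I'll slide forward and watch the force.

Request:
{"api": "arm_command", "payload": {"targets": [[1,0.008,0.004,0,0],[1,0.018,0.004,0,0],[1,0.028,0.004,0,0],[1,0.036,0.004,0,0],[1,0.042,0.004,0,0]]}}

```text
time_s: 4.73
ee_pos: [532.3, 41.7, 16.7]
ee_rot: [-179.6, 0.3, 46.9]
force: [-4.8, -5.8, 5.3]
gripper_width: 32.1
```

```bash
cat > st.py <<'E'
from h import *
s=env.state()
a=np.radians(47.09);u=np.array([np.cos(a),np.sin(a)]);n=np.array([u[1],-u[0]])
p=s['ee_pos'][:2]-np.array([515.3,32.6]);f=s['force'][:2]
print("t",s['time_s'],"pos",s['ee_pos'].round(1),"yaw",s['ee_rot'].round(2),"moved along",(p@u).round(2),"side",(p@n).round(2),"F along",(f@u).round(1),"F side",(f@n).round(1),"Fz",s['force'][2].round(1),"T",s['torque'].round(2),"w",s['gripper_width'].round(1))
post=np.array([629.2,146.0]);y=np.radians(s['ee_rot'][2]);U=np.array([np.cos(y),np.sin(y)]);N=np.array([U[1],-U[0]])
d=post-s['ee_pos'][:2];print("post in tool: x",(d@U).round(2),"y",(d@N).round(2),"| F tool x",(f@U).round(1),"y",(f@N).round(1))
E
python3 st.py
```

```text
Traceback (most recent call last):
  File "st.py", line 5, in <module>
    print("t",s['time_s'],"pos",s['ee_pos'].round(1),"yaw",s['ee_rot'].round(2),"moved along",(p@u).round(2),"side",(p@n).round(2),"F along",(f@u).round(1),"F side",(f@n).round(1),"Fz",s['force'][2].round(1),"T",s['torque'].round(2),"w",s['gripper_width'].round(1))
                                                                                                                                                                                                                                             ^^^^^^^^^^^^^^^^^^^^^^^^
AttributeError: 'float' object has no attribute 'round'
```

```bash
sed -i "s/s\['gripper_width'\].round(1)/round(s['gripper_width'],1)/" st.py; python3 st.py
```

```text
t 4.7333 pos [532.3  41.7  16.7] yaw [-179.61    0.32   46.89] moved along 18.23 side 6.28 F along -7.5 F side 0.4 Fz 5.3 T [-1.07  0.81 -0.09] w 32.1
post in tool: x 142.38 y -0.55 | F tool x -7.5 y 0.5
```

Request:
{"api": "arm_command", "payload": {"targets": [[1,0.008,0,-0.001,0],[1,0.013,0,-0.001,0],[1,0.018,0,-0.001,0],[1,0.022,0,-0.001,0]]}}

```text
time_s: 5.07
ee_pos: [539.6, 49.7, 16.8]
ee_rot: [-179.6, 0.4, 46.9]
force: [-1.6, -0.8, -2.2]
gripper_width: 32.3
```

```bash
python3 st.py
```

```text
t 5.0667 pos [539.6  49.7  16.8] yaw [-179.58    0.36   46.89] moved along 29.07 side 6.19 F along -1.7 F side -0.6 Fz -2.2 T [-0.34  0.23 -0.06] w 32.3
post in tool: x 131.54 y -0.44 | F tool x -1.7 y -0.6
```

Request:
{"api": "arm_command", "payload": {"targets": [[1,0.005,0,0,0],[1,0.009,0,0,0],[1,0.013,0,0,0],[1,0.015,0,0,0]]}}

```text
time_s: 5.4
ee_pos: [544.6, 55.1, 16.7]
ee_rot: [-179.6, 0.4, 46.9]
force: [-3.8, -4.2, 1.9]
gripper_width: 32.3
```

```bash
python3 st.py
```

```text
t 5.4 pos [544.6  55.1  16.7] yaw [-179.57    0.4    46.91] moved along 36.48 side 6.13 F along -5.7 F side 0.1 Fz 1.9 T [-0.77  0.41 -0.05] w 32.3
post in tool: x 124.13 y -0.31 | F tool x -5.7 y 0.1
```

Request:
{"api": "arm_command", "payload": {"targets": [[1,0.003,0,-0.001,0],[1,0.005,0,-0.001,0],[1,0.006,0,-0.001,0]]}}

```text
time_s: 5.65
ee_pos: [546.9, 57.6, 16.8]
ee_rot: [-179.6, 0.4, 46.9]
force: [-0.8, -2.6, -5.5]
gripper_width: 32.1
```

```bash
python3 st.py
```

```text
t 5.65 pos [546.9  57.6  16.8] yaw [-179.56    0.39   46.91] moved along 39.87 side 6.13 F along -2.4 F side 1.2 Fz -5.5 T [-0.3   0.07 -0.05] w 32.1
post in tool: x 120.74 y -0.29 | F tool x -2.4 y 1.2
```

Request:
{"api": "arm_command", "payload": {"targets": [[1,0.002,0,0,0],[1,0.003,0,0.0005,0]]}}

```text
time_s: 5.82
ee_pos: [547.0, 57.7, 16.7]
ee_rot: [-179.5, 0.6, 47.0]
force: [-5.3, -6.6, 4.2]
gripper_width: 32.1
```

```bash
python3 st.py
```

```text
t 5.8167 pos [547.   57.7  16.7] yaw [-179.54    0.58   46.97] moved along 39.93 side 6.11 F along -8.4 F side 0.6 Fz 4.2 T [-1.27  0.73 -0.09] w 32.1
post in tool: x 120.67 y -0.15 | F tool x -8.4 y 0.6
```

Request:
{"api": "arm_command", "payload": {"targets": [[1,0.002,0,0,0],[1,0.002,0,0,0],[1,0.002,0,0,0]]}}

```text
time_s: 6.07
ee_pos: [546.9, 57.7, 16.8]
ee_rot: [-179.5, 0.7, 47.0]
force: [-2.8, -4.5, -0.3]
gripper_width: 31.8
```

```bash
python3 st.py
python3 - <<'E'
from h import *
im=env.grab_frame("scene");cv2.imwrite("pics/scene4.png",im[:,:,::-1])
cv2.imwrite("pics/s4.png",cv2.resize(im[220:330,300:460,::-1],None,fx=5,fy=5,interpolation=2))
E
```

```text
t 6.0667 pos [546.9  57.7  16.8] yaw [-179.53    0.69   46.99] moved along 39.92 side 6.09 F along -5.2 F side 1.0 Fz -0.3 T [-0.82  0.35 -0.14] w 31.8
post in tool: x 120.68 y -0.09 | F tool x -5.2 y 1.0
```

View pics/s4.png

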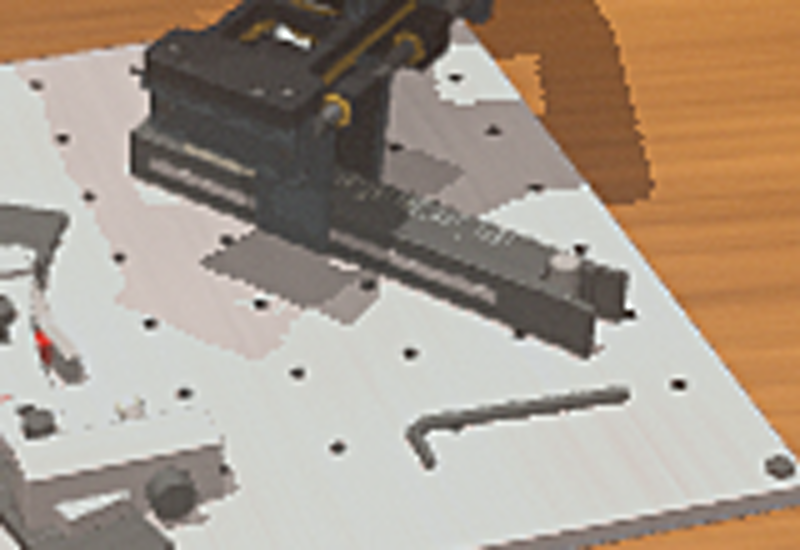

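The fork is home: the post sits in the slot at about (565,262), and the measured distance of 120.7 matches the expected 120.6. Starting the swing with a light inward bias.

Request:
{"api": "arm_command", "payload": {"targets": [[1,0.002,0.0063,0,-0.033],[1,0.0023,0.0126,0,-0.067],[1,0.0027,0.0189,0,-0.1],[1,0.0033,0.0252,0,-0.133]]}}

```text
time_s: 6.45
ee_pos: [555.8, 50.3, 16.8]
ee_rot: [-179.3, 0.7, 53.0]
force: [-4.9, -0.7, 2.6]
gripper_width: 32.0
```

```bash
python3 st.py
```

```text
t 6.45 pos [555.8  50.3  16.8] yaw [-179.29    0.74   52.98] moved along 40.49 side 17.63 F along -3.9 F side -3.1 Fz 2.6 T [-0.23  0.79 -0.16] w 32.0
post in tool: x 120.65 y 0.98 | F tool x -3.5 y -3.4
```

Request:
{"api": "arm_command", "payload": {"targets": [[1,0.0026,0.0073,0,-0.033],[1,0.0028,0.014,0,-0.067],[1,0.0032,0.0203,0,-0.1],[1,0.0038,0.0266,0,-0.133],[1,0.0046,0.033,0,-0.167],[1,0.0055,0.0393,0,-0.2],[1,0.0065,0.0455,0,-0.233],[1,0.0078,0.0517,0,-0.267]]}}

```text
time_s: 7.12
ee_pos: [576.5, 37.6, 16.9]
ee_rot: [-178.9, 0.7, 65.0]
force: [-6.6, -2.7, 5.8]
gripper_width: 32.1
```

```bash
python3 st.py
```

```text
t 7.1167 pos [576.5  37.6  16.9] yaw [-178.89    0.7    65.02] moved along 45.29 side 41.41 F along -6.5 F side -3.0 Fz 5.8 T [-0.48  1.2  -0.2 ] w 32.1
post in tool: x 120.56 y 2.0 | F tool x -5.3 y -4.9
```

Request:
{"api": "arm_command", "payload": {"targets": [[1,0.0024,0.0073,0,-0.033],[1,0.0027,0.014,0,-0.067],[1,0.0031,0.0203,0,-0.1],[1,0.0037,0.0266,0,-0.133],[1,0.0045,0.033,0,-0.167],[1,0.0054,0.0393,0,-0.2]]}}

```text
time_s: 7.62
ee_pos: [594.1, 30.7, 17.0]
ee_rot: [-178.6, 0.6, 74.0]
force: [-4.9, -4.4, 3.7]
gripper_width: 32.1
```

```bash
python3 st.py
python3 - <<'E'
from h import *
for n in("scene","top"):
  im=env.grab_frame(n);cv2.imwrite(f"pics/{n}5.png",im[:,:,::-1])
  c=im[210:350,270:430] if n=="scene" else im[140:260,215:345]
  cv2.imwrite(f"pics/{n[0]}5.png",cv2.resize(c[:,:,::-1],None,fx=4.8,fy=4.8 if n=="top" else 4.2,interpolation=2))
E
```

```text
t 7.6167 pos [594.1  30.7  17. ] yaw [-178.64    0.64   74.05] moved along 52.26 side 58.97 F along -6.5 F side -0.6 Fz 3.7 T [-0.9   0.87 -0.33] w 32.1
post in tool: x 120.49 y 2.1 | F tool x -5.6 y -3.5
```

View pics/s5.png

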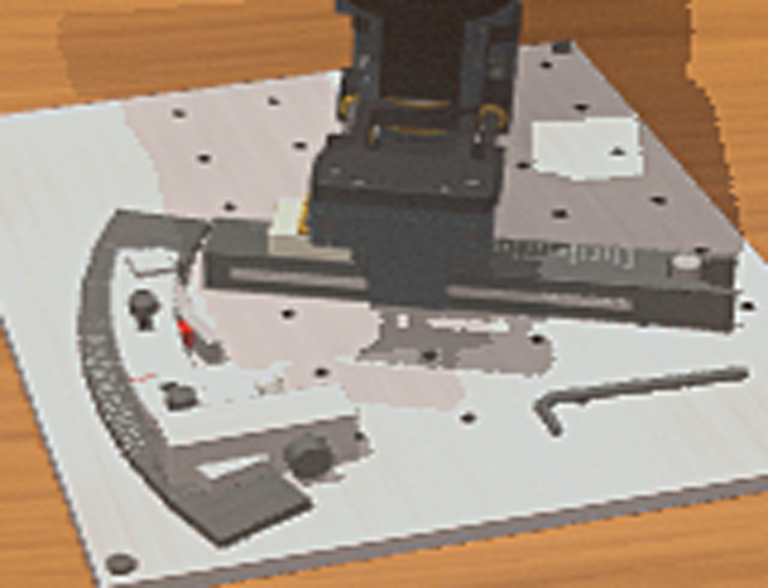

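View pics/t5.png

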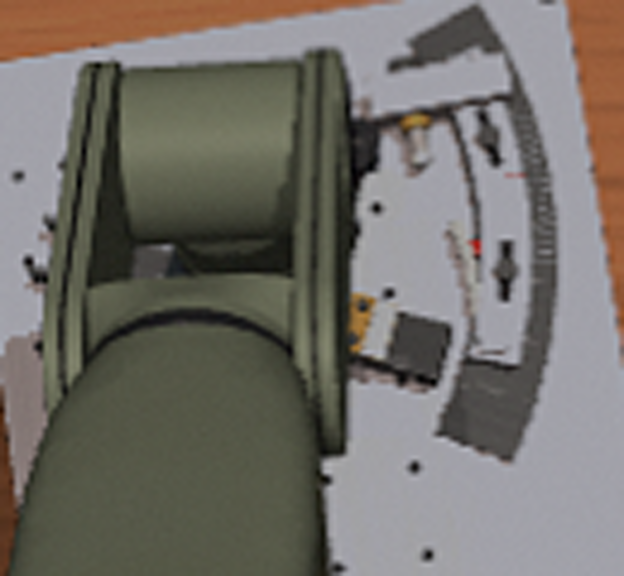

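The free end at top (430,350 in the crop) is near the catch arm (455,240); the screw tip is at (420,172). I'll estimate the docked yaw roughly from the tip, then confirm it by feel.

Run:
```python
from h import *
post=np.array([629.2,146.0])
for c in [(422,172),(418,168),(425,165)]:
    p=plane("top",[(215+c[0]/4.8-.4,140+c[1]/4.8-.4)],26)[0][:2]-post
    r=np.hypot(*p);a=np.degrees(np.arctan2(p[1],p[0])); print(p,r,"ang",a,"docked yaw",180+a-np.degrees(np.arcsin(16/r)))
p=plane("top",[(215+397/4.8-.4,140+310/4.8-.4),(215+452/4.8-.4,140+322/4.8-.4)],37)
print(p)  # +y edge of rail end: direction
d=p[1]-p[0];print("rail edge yaw",np.degrees(np.arctan2(d[1],d[0]))+180)
```

```text
[  43.6154219  -194.28316794] 199.11869418580193 ang -77.3472095760105 docked yaw 98.04387172592585
[  45.95736434 -192.05363878] 197.47576941532782 ang -76.54249776524046 docked yaw 98.81015508970304
[  47.63200898 -195.99893728] 201.70372256484578 ang -76.34067400796388 docked yaw 99.10960032673846
[[591.95935055 -34.18518244  37.        ]
 [584.80030108 -64.52938344  37.        ]]
rail edge yaw 76.72506637265417
```

Request:
{"api": "arm_command", "payload": {"targets": [[1,0.0024,0.0063,0,-0.033],[1,0.0027,0.0126,0,-0.067],[1,0.0031,0.019,0,-0.1],[1,0.0037,0.0255,0,-0.133]]}}

```text
time_s: 8.05
ee_pos: [606.7, 27.7, 17.0]
ee_rot: [-178.6, 0.6, 80.1]
force: [-4.2, -5.6, 2.2]
gripper_width: 31.7
```

```bash
python3 st.py
```

```text
t 8.05 pos [606.7  27.7  17. ] yaw [-178.55    0.62   80.11] moved along 58.62 side 70.31 F along -6.9 F side 0.7 Fz 2.2 T [-0.98  0.62 -0.26] w 31.7
post in tool: x 120.45 y 1.84 | F tool x -6.2 y -3.2
```

Now the catch zone, at 1° per row.

Request:
{"api": "arm_command", "payload": {"targets": [[1,0.0022,0.0048,0,-0.022],[1,0.0024,0.009,0,-0.044],[1,0.0025,0.0132,0,-0.067],[1,0.0028,0.0174,0,-0.089]]}}

```text
time_s: 8.38
ee_pos: [615.1, 26.4, 17.0]
ee_rot: [-178.5, 0.6, 84.2]
force: [-3.4, -5.1, 0.1]
gripper_width: 32.1
```

```bash
python3 st.py
```

```text
t 8.3833 pos [615.1  26.4  17. ] yaw [-178.46    0.62   84.15] moved along 63.41 side 77.37 F along -6.1 F side 1.0 Fz 0.1 T [-1.    0.44 -0.29] w 32.1
post in tool: x 120.44 y 1.79 | F tool x -5.5 y -2.9
```

Request:
{"api": "arm_command", "payload": {"targets": [[1,0.0022,0.005,0,-0.022],[1,0.0024,0.0092,0,-0.044],[1,0.0025,0.0134,0,-0.067],[1,0.0028,0.0176,0,-0.089]]}}

```text
time_s: 8.72
ee_pos: [622.5, 25.9, 17.1]
ee_rot: [-178.2, 0.6, 88.1]
force: [-5.7, -4.2, 2.7]
gripper_width: 32.1
```

```bash
python3 st.py
```

```text
t 8.7167 pos [622.5  25.9  17.1] yaw [-178.21    0.59   88.14] moved along 68.08 side 83.07 F along -7.0 F side -1.3 Fz 2.7 T [-0.92  0.87 -0.41] w 32.1
post in tool: x 120.25 y 2.8 | F tool x -4.4 y -5.6
```

Request:
{"api": "arm_command", "payload": {"targets": [[1,0.0026,0.0055,0,-0.022],[1,0.0028,0.01,0,-0.044],[1,0.003,0.0144,0,-0.067]]}}

```text
time_s: 8.97
ee_pos: [628.8, 25.7, 17.1]
ee_rot: [-178.0, 0.6, 91.2]
force: [-4.8, -5.6, 1.1]
gripper_width: 32.0
```

```bash
python3 st.py
```

```text
t 8.9667 pos [628.8  25.7  17.1] yaw [-178.04    0.6    91.15] moved along 72.18 side 87.81 F along -7.4 F side 0.3 Fz 1.1 T [-1.13  0.49 -0.46] w 32.0
post in tool: x 120.29 y 2.86 | F tool x -5.5 y -4.9
```

Request:
{"api": "arm_command", "payload": {"targets": [[1,0.0025,0.0045,0,-0.017],[1,0.0026,0.008,0,-0.033],[1,0.0027,0.0115,0,-0.05]]}}

```text
time_s: 9.22
ee_pos: [634.0, 25.8, 17.2]
ee_rot: [-177.9, 0.6, 93.4]
force: [-4.0, -6.1, 1.1]
gripper_width: 31.8
```

```bash
python3 st.py
```

```text
t 9.2167 pos [634.   25.8  17.2] yaw [-177.93    0.64   93.41] moved along 75.8 side 91.59 F along -7.2 F side 1.2 Fz 1.1 T [-0.98  0.47 -0.26] w 31.8
post in tool: x 120.31 y 2.38 | F tool x -5.8 y -4.3
```

Run:
```python
from h import *
for n in("scene","top"):
  im=env.grab_frame(n);cv2.imwrite(f"pics/{n}6.png",im[:,:,::-1])
  c=im[250:350,280:400] if n=="scene" else im[140:240,270:345]
  cv2.imwrite(f"pics/{n[0]}6.png",cv2.resize(c[:,:,::-1],None,fx=6,fy=6,interpolation=2))
```

```text
(no output)
```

View pics/s6.png

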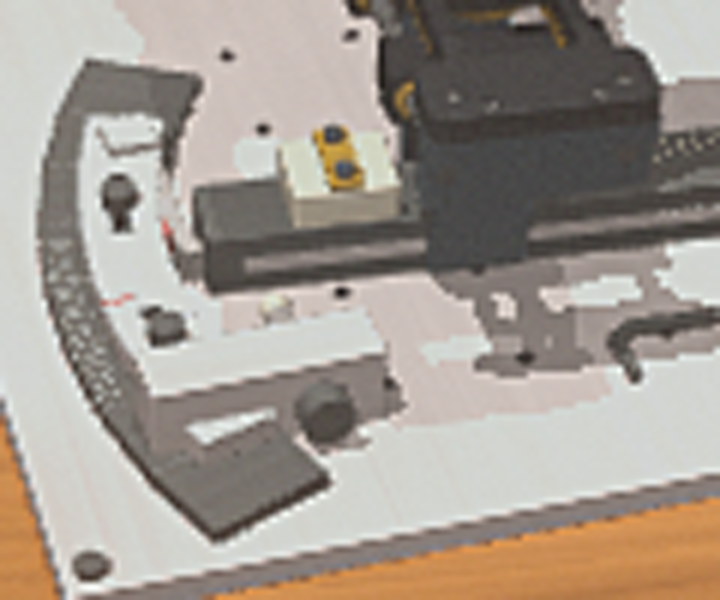

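View pics/t6.png

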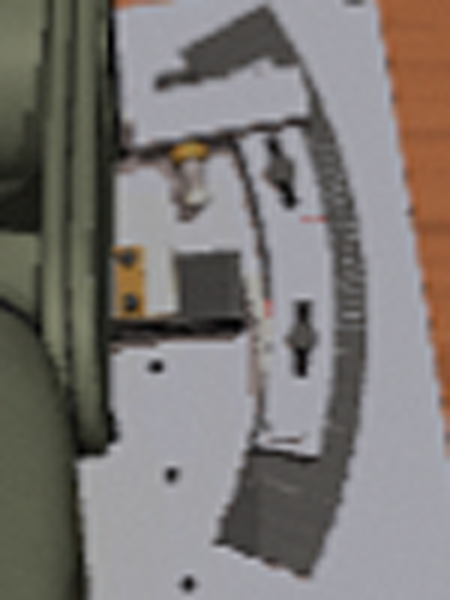

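Request:
{"api": "arm_command", "payload": {"targets": [[1,0.0025,0.0045,0,-0.017],[1,0.0026,0.008,0,-0.033],[1,0.0027,0.0115,0,-0.05]]}}

```text
time_s: 9.57
ee_pos: [639.0, 26.0, 17.2]
ee_rot: [-177.8, 0.7, 95.7]
force: [-3.8, -6.9, 2.2]
gripper_width: 32.4
```

```bash
python3 st.py
```

```text
t 9.5667 pos [639.   26.   17.2] yaw [-177.78    0.66   95.7 ] moved along 79.4 side 95.05 F along -7.6 F side 1.9 Fz 2.2 T [-1.05  0.61 -0.18] w 32.4
post in tool: x 120.33 y 2.18 | F tool x -6.5 y -4.5
```

Request:
{"api": "arm_command", "payload": {"targets": [[1,0.0023,0.0035,0,-0.011],[1,0.0023,0.0056,0,-0.022],[1,0.0024,0.0077,0,-0.033]]}}

```text
time_s: 9.82
ee_pos: [642.0, 26.3, 17.3]
ee_rot: [-177.7, 0.7, 97.2]
force: [-3.6, -4.7, 0.7]
gripper_width: 32.3
```

```bash
python3 st.py
```

```text
t 9.8167 pos [642.   26.3  17.3] yaw [-177.66    0.7    97.18] moved along 81.68 side 97.11 F along -5.9 F side 0.6 Fz 0.7 T [-0.96  0.43 -0.24] w 32.3
post in tool: x 120.36 y 2.23 | F tool x -4.2 y -4.1
```

Request:
{"api": "arm_command", "payload": {"targets": [[1,0.0024,0.003,0,-0.008],[1,0.0024,0.0047,0,-0.017]]}}

```text
time_s: 9.98
ee_pos: [643.6, 26.5, 17.3]
ee_rot: [-177.5, 0.8, 98.0]
force: [-3.3, -5.4, 0.6]
gripper_width: 31.9
```

```bash
python3 st.py
```

```text
t 9.9833 pos [643.6  26.5  17.3] yaw [-177.54    0.77   97.96] moved along 82.91 side 98.15 F along -6.2 F side 1.2 Fz 0.6 T [-0.93  0.4  -0.24] w 31.9
post in tool: x 120.35 y 2.25 | F tool x -4.9 y -4.1
```

Request:
{"api": "arm_command", "payload": {"targets": [[1,0.0024,0.003,0,-0.008],[1,0.0024,0.0047,0,-0.017]]}}

```text
time_s: 10.15
ee_pos: [645.3, 26.7, 17.3]
ee_rot: [-177.4, 0.8, 98.7]
force: [-3.9, -6.4, 0.3]
gripper_width: 32.0
```

```bash
python3 st.py;python3 - <<'E'
from h import *
for n in("scene","top"):
  im=env.grab_frame(n);cv2.imwrite(f"pics/{n}7.png",im[:,:,::-1])
  c=im[250:350,280:400] if n=="scene" else im[140:240,270:345]
  cv2.imwrite(f"pics/{n[0]}7.png",cv2.resize(c[:,:,::-1],None,fx=6,fy=6,interpolation=2))
E
```

```text
t 10.15 pos [645.3  26.7  17.3] yaw [-177.43    0.83   98.72] moved along 84.15 side 99.23 F along -7.4 F side 1.5 Fz 0.3 T [-0.86  0.39 -0.3 ] w 32.0
post in tool: x 120.39 y 2.21 | F tool x -5.8 y -4.9
```

View pics/t7.png

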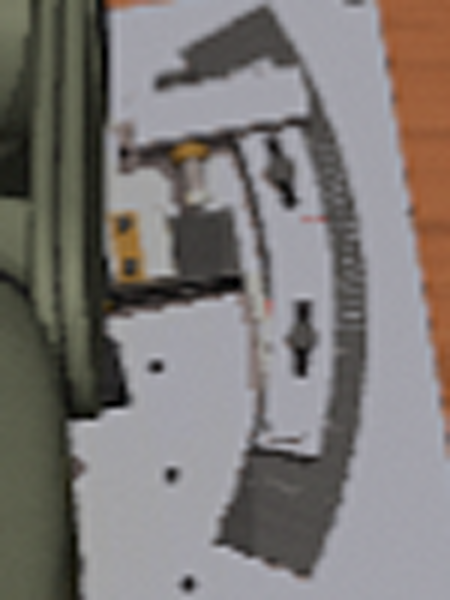

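View pics/s7.png

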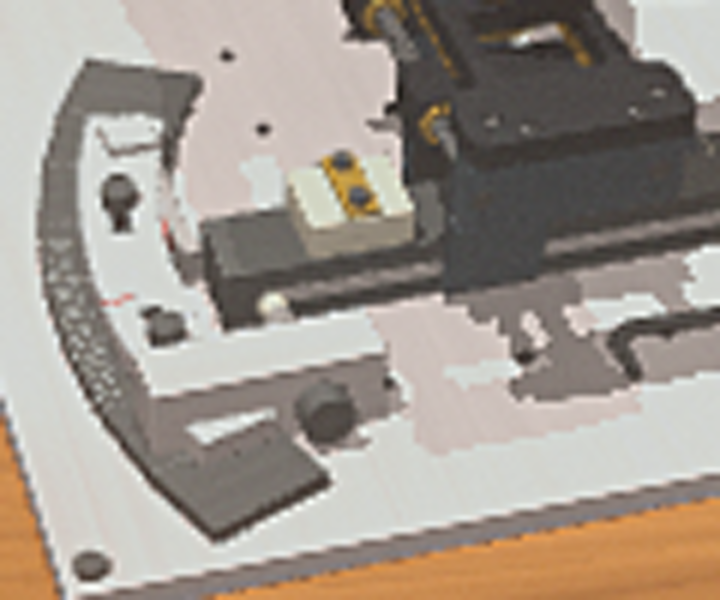

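The rail is almost at the screw tip (gap about 1–2 px). Continuing in fine steps.

Request:
{"api": "arm_command", "payload": {"targets": [[1,0.0022,0.0028,0,-0.007],[1,0.0022,0.0042,0,-0.014]]}}

```text
time_s: 10.42
ee_pos: [646.7, 26.9, 17.4]
ee_rot: [-177.3, 0.9, 99.4]
force: [-3.9, -5.7, 0.6]
gripper_width: 31.8
```

```bash
python3 st.py
```

```text
t 10.4167 pos [646.7  26.9  17.4] yaw [-177.33    0.89   99.35] moved along 85.28 side 100.15 F along -6.8 F side 1.0 Fz 0.6 T [-0.88  0.54 -0.21] w 31.8
post in tool: x 120.38 y 2.08 | F tool x -5.0 y -4.8
```

Request:
{"api": "arm_command", "payload": {"targets": [[1,0.0022,0.0028,0,-0.007],[1,0.0022,0.004,0,-0.012]]}}

```text
time_s: 10.58
ee_pos: [648.7, 27.2, 17.4]
ee_rot: [-177.3, 1.0, 99.9]
force: [-3.2, -5.5, 0.5]
gripper_width: 32.2
```

```bash
python3 st.py
```

```text
t 10.5833 pos [648.7  27.2  17.4] yaw [-177.32    0.95   99.93] moved along 86.87 side 101.37 F along -6.3 F side 1.4 Fz 0.5 T [-0.86  0.29  0.  ] w 32.2
post in tool: x 120.38 y 1.28 | F tool x -4.9 y -4.1
```

Request:
{"api": "arm_command", "payload": {"targets": [[1,0.0022,0.002,0,-0.004],[1,0.0022,0.003,0,-0.008]]}}

```text
time_s: 10.75
ee_pos: [649.0, 27.2, 17.5]
ee_rot: [-177.1, 1.0, 100.3]
force: [-4.9, -5.9, 1.6]
gripper_width: 32.1
```

```bash
python3 st.py
```

```text
t 10.75 pos [649.   27.2  17.5] yaw [-177.14    1.03  100.29] moved along 87.07 side 101.56 F along -7.7 F side 0.4 Fz 1.6 T [-1.06  0.65 -0.3 ] w 32.1
post in tool: x 120.39 y 1.76 | F tool x -4.9 y -5.9
```

Run:
```python
from h import *
for n in("scene","top","wrist"):
  im=env.grab_frame(n);cv2.imwrite(f"pics/{n}8.png",im[:,:,::-1])
  c=im[260:330,290:390] if n=="scene" else im[140:240,270:345]
  if n!="wrist": cv2.imwrite(f"pics/{n[0]}8.png",cv2.resize(c[:,:,::-1],None,fx=8 if n=="scene" else 6,fy=8 if n=="scene" else 6,interpolation=2))
```

```text
(no output)
```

View pics/t8.png

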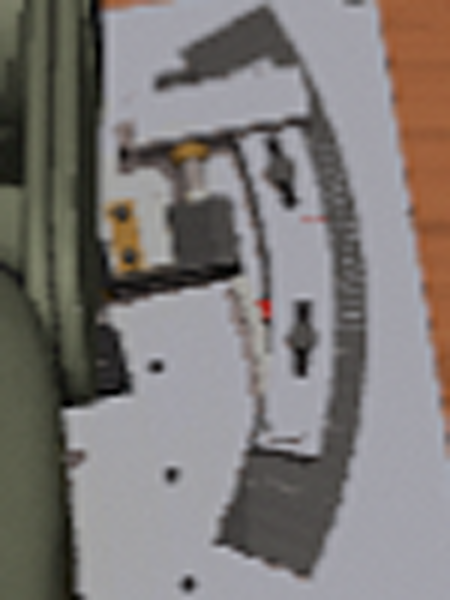

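View pics/s8.png

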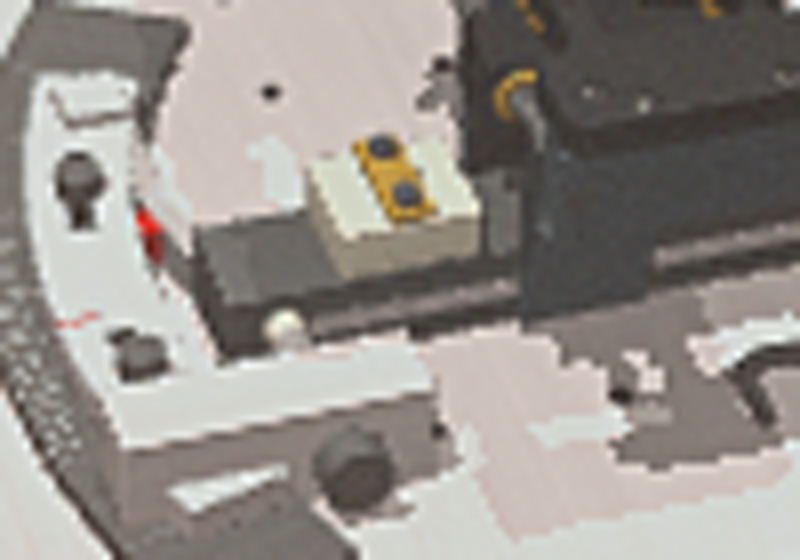

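View pics/wrist8.png

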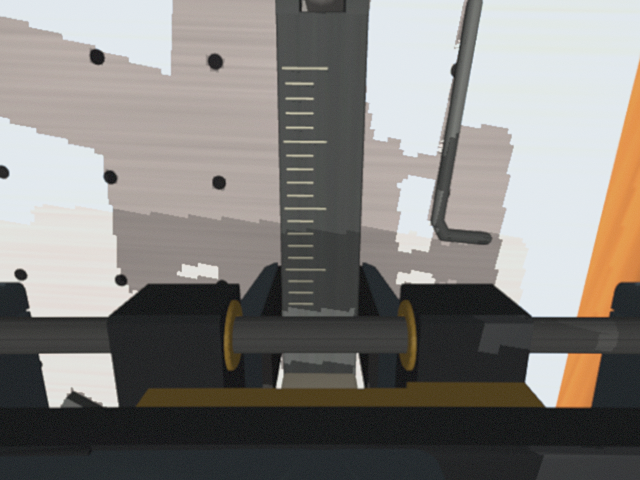

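The catch has snapped: the red tab has swung in behind the rail's corner at top crop (263,308), and the rail touches the screw. Pressing up snugly, in small steps.

Request:
{"api": "arm_command", "payload": {"targets": [[1,0.002,0.002,0,0],[1,0.002,0.003,0,0],[1,0.002,0.003,0,0]]}}

```text
time_s: 11.15
ee_pos: [648.9, 27.2, 17.5]
ee_rot: [-177.0, 1.1, 100.2]
force: [-4.6, -6.1, 1.6]
gripper_width: 32.1
```

```bash
python3 st.py
```

```text
t 11.15 pos [648.9  27.2  17.5] yaw [-176.96    1.08  100.23] moved along 87.05 side 101.55 F along -7.6 F side 0.8 Fz 1.6 T [-0.96  0.57 -0.3 ] w 32.1
post in tool: x 120.4 y 1.66 | F tool x -5.2 y -5.6
```

Request:
{"api": "arm_command", "payload": {"targets": [[1,0.002,0.004,0,-0.005],[1,0.002,0.0045,0,-0.01],[1,0.002,0.0045,0,-0.01]]}}

```text
time_s: 11.4
ee_pos: [649.0, 27.3, 17.5]
ee_rot: [-176.7, 1.1, 100.6]
force: [-6.5, -6.6, 2.4]
gripper_width: 32.5
```

```bash
python3 st.py
```

```text
t 11.4 pos [649.   27.3  17.5] yaw [-176.66    1.11  100.64] moved along 87.11 side 101.52 F along -9.3 F side -0.3 Fz 2.4 T [-0.98  0.85 -0.38] w 32.5
post in tool: x 120.33 y 2.49 | F tool x -5.3 y -7.6
```

Pressing firmly now: force along tool y is about 7.6 N, and the torque implies about 4–5 N on the screw. Relaxing and opening only slightly.

Request:
{"api": "arm_command", "payload": {"targets": [[1,0.001,0.002,0,0],[1,0,0,0,0],[0.6,0,0,0,0],[0.55,0,0,0,0],[0.5,0,0,0,0],[0.5,0,0,0,0]]}}

```text
time_s: 11.9
ee_pos: [649.8, 27.8, 17.9]
ee_rot: [-176.8, 1.1, 100.7]
force: [-0.1, -0.4, 0.3]
gripper_width: 45.2
```

```bash
python3 st.py;python3 - <<'E'
from h import *
for n in("scene","top"):
  im=env.grab_frame(n);cv2.imwrite(f"pics/{n}9.png",im[:,:,::-1])
  c=im[240:330,290:440] if n=="scene" else im[140:240,270:345]
  if n!="wrist": cv2.imwrite(f"pics/{n[0]}9.png",cv2.resize(c[:,:,::-1],None,fx=5 if n=="scene" else 6,fy=5 if n=="scene" else 6,interpolation=2))
E
```

```text
t 11.9 pos [649.8  27.8  17.9] yaw [-176.78    1.1   100.66] moved along 88.1 side 101.78 F along -0.3 F side 0.2 Fz 0.3 T [-0.09 -0.12 -0.04] w 45.2
post in tool: x 119.95 y 1.58 | F tool x -0.3 y -0.1
```

View pics/s9.png

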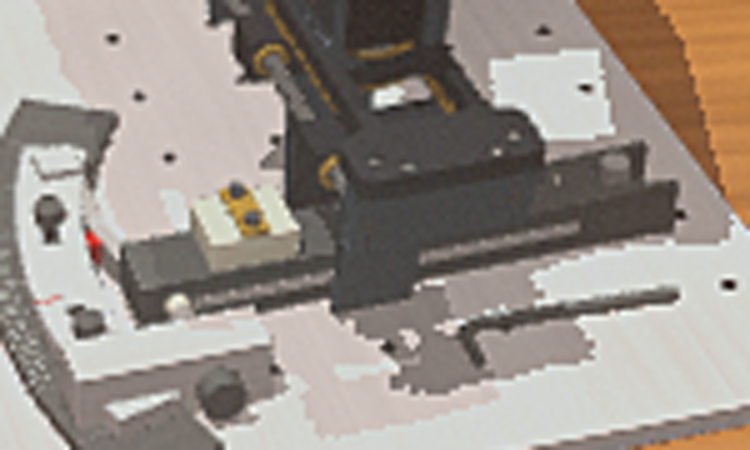

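Request:
{"api": "arm_command", "payload": {"targets": [[0.5,0,0,-0.02,0],[0.5,0,0,-0.05,0],[0.5,0,0,-0.1,0],[0.5,0,0,-0.15,0],[0.5,0,0,-0.22,0],[0.5,0,0,-0.3,0],[0.5,0,0,-0.36,0],[0.5,0,0,-0.36,0]]}}

```text
time_s: 12.67
ee_pos: [662.9, 33.4, 206.5]
ee_rot: [-177.6, 1.2, 100.7]
force: [0.3, 0.1, 0.2]
gripper_width: 45.7
```

```bash
python3 st.py;python3 - <<'E'
from h import *
import json
s=env.state();json.dump([list(s['ee_pos']),list(s['ee_rot'])],open("pose2.json","w"))
for n in("wrist","scene","top"):
  im=env.grab_frame(n);cv2.imwrite(f"pics/{n}10.png",im[:,:,::-1])
im=cv2.imread("pics/scene10.png")[240:330,290:440];cv2.imwrite("pics/s10.png",cv2.resize(im,None,fx=5,fy=5,interpolation=2))
E
```

```text
t 12.6667 pos [662.9  33.4 206.5] yaw [-177.63    1.22  100.65] moved along 101.12 side 107.55 F along 0.2 F side 0.1 Fz 0.2 T [ 0.02 -0.19  0.1 ] w 45.7
post in tool: x 116.85 y -12.33 | F tool x 0.0 y 0.3
```

View pics/wrist10.png

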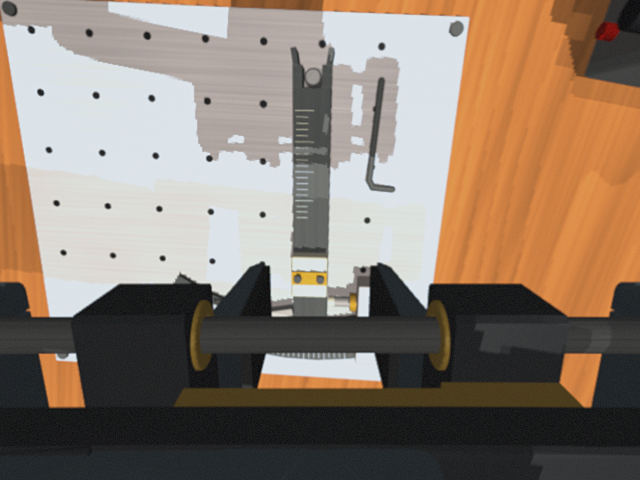

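View pics/s10.png

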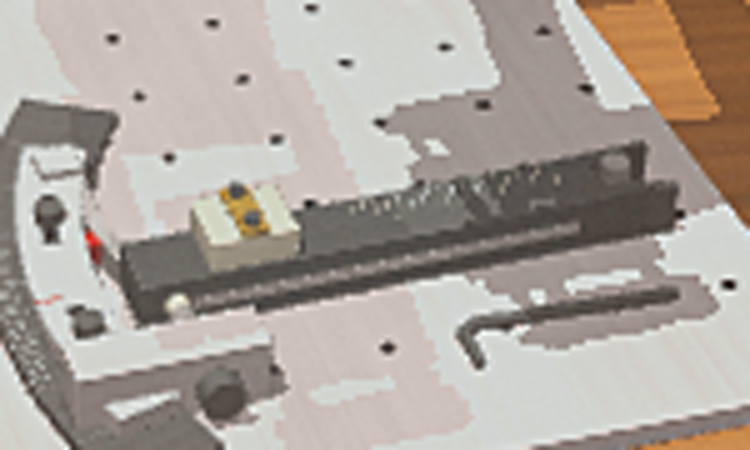

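View pics/top10.png

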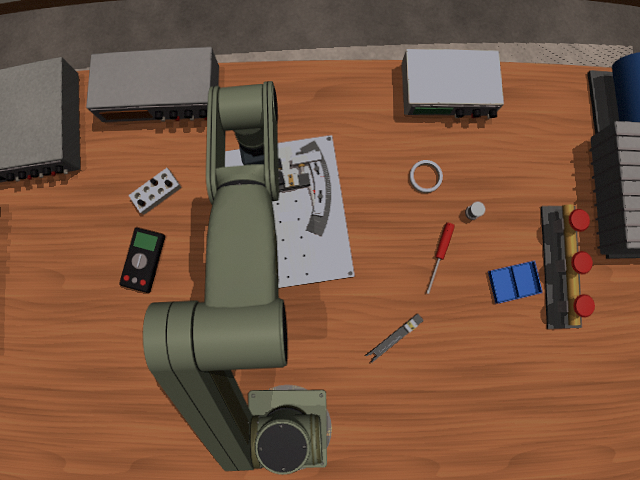

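The rail is released and lying flat, with the post in the slot and the red tab in. I'll measure the fork seat.

Run:
```python
import cv2
im=cv2.imread("pics/wrist10.png")[40:130,270:360];cv2.imwrite("pics/w10.png",cv2.resize(im,None,fx=6.5,fy=6.5,interpolation=2))
im=cv2.imread("pics/top10.png")[140:240,270:345];cv2.imwrite("pics/t10.png",cv2.resize(im,None,fx=6,fy=6,interpolation=2))
```

```text
(no output)
```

View pics/w10.png

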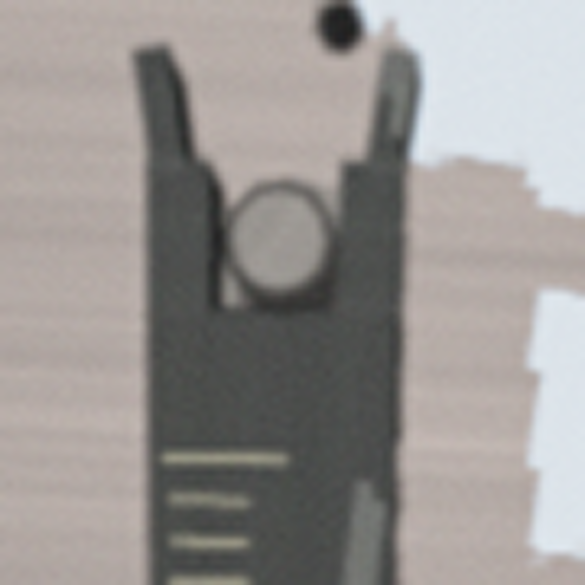

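View pics/t10.png

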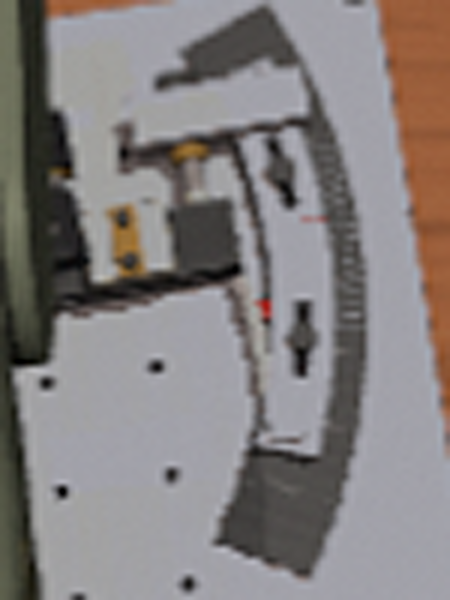

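Run:
```python
from h import *
import json
ps=json.load(open("pose2.json"))
c=lambda x,y:(270+x/6.5-.4,40+y/6.5-.4)
a=plane("wrist",[c(280,240)],44,ps)[0];b=plane("wrist",[c(276,310)],37,ps)[0];e=plane("wrist",[c(280,570)],37,ps)[0]
u=(a-e)[:2];u/=np.linalg.norm(u);print(a,b,"post centre to slot bottom",(a-b)[:2]@u)
# tip y: post + 200*u vs dock x
t=a[:2]-200*u; d=np.radians(-82.3);print("tip dock y",(t-a[:2])@np.array([-np.sin(d),np.cos(d)]))
print(env.state()['force'],env.state()['time_s'])
```

```text
[629.38438926 146.13077712  44.        ] [629.76551137 138.94599003  37.        ] post centre to slot bottom 7.146745971450083
tip dock y 6.869177101068452
[-0.11508766 -0.70391812 -0.22787446] 12.8167
```

```bash
python3 -c "
from workcell import env
print(env.job_done())"
```

```text
the job is handed in; nothing more can be done
None
```

The rail is docked and the job is handed in at about 13 s of the 72 s allowed. The robot gave no verdict.

**What I did:** I gripped the large rail on the plate with a 12 N squeeze and lined the fork up with the post. I then slid the rail home by feel until it stopped, at about 47° yaw, roughly 50° out of line. From there I swung it round the post with about 5 N of inward pressure until the catch snapped. I pressed it on the screw at about 4–5 N (estimated from wrist force and torque), opened the fingers a little and lifted straight up.

**Last checks:**
- **Fork:** slot bottom to post centre measured 7.1 mm; fully home is 7.0 mm.
- **Free end:** the rail tip is about 7 mm past the dock's x line, inside the -24 to +23 mm range.
- **Catch:** the red tab has swung in behind the rail's corner, so I read it as shut. I could only judge this from the images, since the joint angle isn't readable.
- **Rail and screw:** the rail looks flat on the plate and against the screw. I could not measure the screw force after letting go.
- **Bystanders:** the meter, rack, screwdriver, stub and tape are where they started in the top view. The hex key looks unmoved in the scene view.
- **Robot:** wrist force was near zero after lifting, so the robot touches nothing.

**One thing that went off:** the tool drifted to about 3° of tilt during the swing. The rail still looked flat after release.

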